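Load the colour-coded sample carrier

TASK

Load the grey carrier for the next smear session: set the orange-lidded cup, the blue-lidded cup, the red-capped bottle and the violet bottle each in the bay with the mat of its own lid or cap colour, standing upright in the middle of the mat, and do not tip any of them over on the way. The white-lidded cup and the black-capped bottle do not belong to the set: leave them standing where they are.

Things in the scene. Friction and masses are not known exactly. Their poses are not given: they have to be found in the camera images.
- orange_cup: upright screw-lid specimen cup, round, 70 tall: translucent body tapering down from 55 wide, orange lid 59 wide over the top 14 (56 to 70 up). Origin: centre of its underside, z up.
- blue_cup: upright screw-lid specimen cup, round, 70 tall: translucent body tapering down from 55 wide, blue lid 59 wide over the top 14 (56 to 70 up). Origin: centre of its underside, z up.
- white_cup: upright screw-lid specimen cup, round, 70 tall: translucent body tapering down from 55 wide, white lid 59 wide over the top 14 (56 to 70 up). Origin: centre of its underside, z up. A look-alike that stays where it is.
- red_bottle: upright white plastic bottle with a red band and red cap, round, 42 wide over its body, 98 tall with the narrower cap on top. Origin: centre of its underside, z up.
- violet_bottle: upright small dark violet bottle with violet cap, round, body 25 wide up to 46, cap 19 wide above, 62 tall in all. Origin: centre of its underside, z up.
- black_bottle: upright clear bottle with a brown-red band and black cap, round, 33 wide, 74 tall. A look-alike that stays where it is. Origin: centre of its underside, z up.
- red_mat: Red square mat, 64 x 64 x 3, fixed in the middle of one of the four bays (in a row, 72 apart, each 76 x 68 inside) of the low grey carrier; which bay changes. Origin: centre of its underside (its top face is 7 above the worktop), z up, y along the row, x across it. Carrier: fixed tray 84 x 292, walls 4 thick and 20 high, a flat steel loop 16 out at each end.
- violet_mat: Dark violet square mat, 64 x 64 x 3, fixed in the middle of one of the four bays (in a row, 72 apart, each 76 x 68 inside) of the low grey carrier; which bay changes. Origin: centre of its underside (its top face is 7 above the worktop), z up, y along the row, x across it. 
- blue_mat: Blue square mat, 64 x 64 x 3, fixed in the middle of one of the four bays (in a row, 72 apart, each 76 x 68 inside) of the low grey carrier; which bay changes. Origin: centre of its underside (its top face is 7 above the worktop), z up, y along the row, x across it. 
- orange_mat: Orange square mat, 64 x 64 x 3, fixed in the middle of one of the four bays (in a row, 72 apart, each 76 x 68 inside) of the low grey carrier; which bay changes. Origin: centre of its underside (its top face is 7 above the worktop), z up, y along the row, x across it. 
Things that resemble listed ones, but are neither listed nor needed, are in the scene too. What is shaped like the red_bottle but green is not meant.

How it is judged:
By the outcome, as a careful person would: the job done as asked, in the order asked, and still so for the second after the job is handed in, with the robot touching nothing.
It also fails if it takes over 112 s, if anything falls off the work surface, if the arm or the gripper's body presses on something with over 40 N, if the wrist force passes 120 N, or if a joint passes its speed limit or range.

ROBOT

A 6-joint arm with a two-finger parallel gripper is mounted at the origin on a cart in front of the work surface, level with it; the furniture and walls round the work are solid. World frame = base frame: x ahead of the robot, y to its left, z up, the work surface at z = 0. Lengths are in m, angles in rad, forces in N, time in s.
With the tool pointing down it reaches from about 0.275 to 0.875 m from the base axis. Payload 12.5 kg.
Tool frame: the origin (TCP) lies where the fingers leave the gripper's body, on its centre line; the fingertips stand 73 mm ahead of it and the grasp point (between the pads) lies grip_depth ahead of it (grip_depth is the distance from the TCP to the grasp point, in m); z points along the fingers, y is the line along which they close (so a half turn about z gives the same grasp; the last joint's range is limited). The gripper opens to 85 mm and grips with 20 to 120 N. Pads are 22 mm wide; open, the fingers measure 114 mm over their backs; the gripper's body (76 mm by 85 mm) begins 54 mm behind the grasp point. The pads swing forward as they close: fully open they stand 13 mm farther back than shut.
Start: joints at [-1.375, 0.351, 1.652, -0, 1.139, -0.085], TCP at [0.152, -0.528, 0.304] pointing down, gripper open.
Joint ranges: [-2.75, 2.75], [-0.79, 2.1], [0.01, 2.65], [-1.57, 4.71], [0.07, 3.14], [-2.87, 2.87]. Speed limits (rad/s): [2.22, 2.22, 2.79, 3.14, 3.14, 3.14].

INTERFACE

Orientations are given as [roll, pitch, yaw] about the fixed x, y, z axes, in that order (R = Rz(yaw) Ry(pitch) Rx(roll)).
In Python, from workcell import sense, camera, close_job, silhouettes, grip_depth gives the robot as it stands.
- The arm moves only by the tool apply_moves, never from a script. Its argument "steps" is a list of rows, each a list of 7 numbers: the shift along the tool's x, y, z in units of 25 mm (1.0 is 25 mm), then the turn, a rotation vector about the tool's x, y, z in units of 5 degrees (1.0 is 5 degrees), then the opening, from 0 (shut) to 1 (fully open). In form: [[x, y, z, ax, ay, az, claw], ...]. A call has 1 to 8 rows; each row is the pose to reach, as a shift and turn from the pose commanded when the call began, along the tool's axes at that moment; what a row does not reach only later rows make up. A row lasts 1/12 s, in which the tool goes at most 41.7 mm and 7.16 degrees, less where a joint would pass 70% of its speed; a pose out of reach is approached as far as the arm can. A call with a gripper value outside its range is refused whole. The fingers move at their own pace and stop on an object; "grip_force" is the grip in N (left out, the last holds). Time passes only in rows, so rows that repeat a pose let the fingers close. It gives the time, the measured TCP pose, the force, the opening and the grip force at its end, in the units of the state.
- sense(): the state, without advancing time (a new reading comes with each control period).
- camera(name): name is "side" or "top"; returns a dict with "img" (420x560x3 uint8, blue, green, red), "vfov" (degrees; the focal length in pixels is half the picture's height over the tangent of half this angle, whatever the lens; pixels are square), "cx", "cy" (the principal point, pixels), "R" (3x3) and "t" (3): a world point X has camera coordinates R X + t. Camera axes: x right, y down, z forward; pixel columns grow to the right and rows downward; lengths in m; the calibration is good to about 2 mm. A picture is of the moment at which its call begins. There is no depth.
- close_job(): hands the job in; it is judged then, once.
Trained networks look in the newest picture that a camera, given by its name, has taken for a name from the list of things; names that differ only in an ending like _2 or _b are one class to them, and where a whole thing is asked for, a point or a joint stands for the part that bears it (a point fixed in the world has none). Each returns a list of dicts, best first, with "confidence" (0 to 1); they miss things now and then, are a little off and sometimes report something else, mostly with a low value. They report only what shows in the picture. A call takes as long as a camera call. They do not tell look-alikes from the thing itself.
- silhouettes(camera, target): "pixels" (420x560 bool, what is visible of it) and "position" ([column, row] in pixels, amid what is visible of it).
The state is a dict: "time_s": time; "q": joint angles; "joint_vel": joint speeds; "tau": joint torques, N m; "position": TCP position; "orientation": TCP orientation; "ft_force": force on the tool from outside, world axes, zero at the start; "torque": the same for the moment, N m; "finger_gap": finger opening in m; "grasp_force": force on a finger pad.
Only numpy, scipy, OpenCV 4.12 (cv2) and the standard library are available. Lean on these libraries where they do the work, as an engineer would, in place of code of your own. Each camera call takes 0.05 s, during which the arm holds its last target. There are 200 camera calls.

## Working session

There is one attempt and no reset: what is moved stays moved. The work goes in short steps, Python scripts to look and compute and a tool call to move; the robot and the scene stay as the last step left them, time stands still between calls to the robot, and variables do not carry over. Pictures are saved under pics/ and viewed, at most 14 in all, crops included, and the job is handed in when it is done.

Besides the shell and the picture viewer there is one more tool, called after "Emit:" as name([rows], argument=value, ...), one row to a line, values as JSON. apply_moves: Moves the arm, as the interface text tells. Its arguments: {"type":"object","properties":{"steps":{"type":"array","items":{"type":"array","items":{"type":"number"}}},"grip_force":{"type":"number"}},"required":["steps"]}

```bash
mkdir -p pics
cat > h.py <<'E'
import numpy as np, cv2
from workcell import *
def ray(c,px):
    f=c["img"].shape[0]/2/np.tan(np.radians(c["vfov"])/2)
    R=np.array(c["R"]);t=np.array(c["t"])
    d=R.T@np.array([(px[0]-c["cx"])/f,(px[1]-c["cy"])/f,1.]);return -R.T@t,d
def atz(c,px,z):
    o,d=ray(c,px);return o+d*(z-o[2])/d[2]
def proj(c,X):
    f=c["img"].shape[0]/2/np.tan(np.radians(c["vfov"])/2)
    p=np.array(c["R"])@np.array(X)+np.array(c["t"]);return np.array([c["cx"]+f*p[0]/p[2],c["cy"]+f*p[1]/p[2]])
E
python3 - <<'E'
from h import *
for n in("side","top"):
    c=camera(n);cv2.imwrite(f"pics/{n}1.png",c["img"])
    print(n,c["vfov"],ray(c,(280,210)),atz(c,(280,210),0))
    for k in "orange_cup blue_cup white_cup red_bottle violet_bottle black_bottle red_mat violet_mat blue_mat orange_mat".split():
        print(k,[(round(d["confidence"],2),np.round(d["position"]).tolist(),int(d["pixels"].sum())) for d in silhouettes(n,k)[:4]])
s=sense();print(s["time_s"],s["position"],s["orientation"],s["finger_gap"]);print(grip_depth)
E
```

```text
side 50.39986440500808 (array([-0.47451597, -0.1301538 ,  0.57667852]), array([ 0.86121228,  0.16348955, -0.48141253])) [0.55712029 0.06568845 0.        ]
orange_cup [(0.93, [425.0, 246.0], 956)]
blue_cup [(0.71, [148.0, 192.0], 570)]
white_cup [(0.88, [413.0, 214.0], 644)]
red_bottle [(0.68, [188.0, 221.0], 247)]
violet_bottle [(0.82, [143.0, 218.0], 164)]
black_bottle []
red_mat []
violet_mat [(0.81, [344.0, 228.0], 255)]
blue_mat []
orange_mat [(0.54, [316.0, 224.0], 209), (0.34, [143.0, 221.0], 236)]
top 45.09559627353575 (array([0.22743631, 0.05990477, 1.20556912]), array([ 0.19790144, -0.00207568, -0.98028557])) [0.47081831 0.05735207 0.        ]
orange_cup [(0.78, [430.0, 238.0], 706)]
blue_cup [(0.65, [131.0, 195.0], 644)]
white_cup [(0.6, [421.0, 182.0], 638)]
red_bottle [(0.82, [202.0, 247.0], 330), (0.54, [211.0, 172.0], 384)]
violet_bottle []
black_bottle [(0.63, [182.0, 193.0], 241), (0.36, [130.0, 193.0], 644)]
red_mat [(0.68, [255.0, 200.0], 673)]
violet_mat [(0.81, [351.0, 200.0], 685)]
blue_mat [(0.78, [291.0, 201.0], 731)]
orange_mat [(0.74, [319.0, 201.0], 698)]
1.1 [ 0.15242249 -0.52844527  0.30389655] [3.14156765e+00 2.04798970e-05 2.80768151e-01] 0.08553484440892428
0.0539
```

View pics/side1.png

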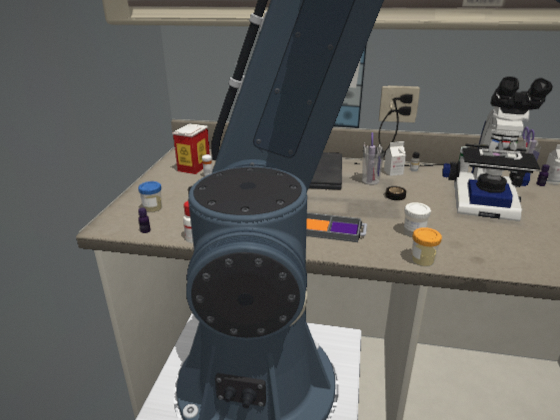

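View pics/top1.png

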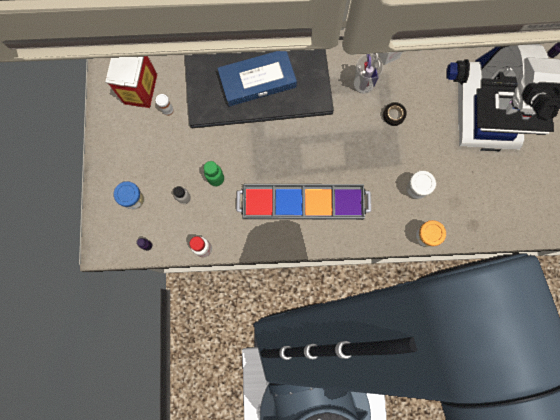

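The top view shows six candidates:
- **Cups:** the orange-lidded cup is at (432,234), the blue-lidded cup at (127,195) and the white look-alike at (422,184).
- **Bottles:** the red-capped bottle is at (199,245), the violet bottle at (144,243), the black-capped one at (180,193) and the green one, not meant, at (212,173).
- **Carrier bays, left to right:** red at column 259, blue at 289, orange at 319 and violet at 348.

I'll go by lid colour and confirm it in an enlarged crop.

```bash
cat >> h.py <<'E'
def blob(img,box,hlo,hhi,smin=90,vmin=30):
    x0,y0,x1,y1=box;h=cv2.cvtColor(img[y0:y1,x0:x1],cv2.COLOR_BGR2HSV)
    H=h[...,0].astype(int);m=((H>=hlo)&(H<=hhi) if hlo<=hhi else (H>=hlo)|(H<=hhi))&(h[...,1]>=smin)&(h[...,2]>=vmin)
    n,l,s,ce=cv2.connectedComponentsWithStats(m.astype(np.uint8));
    i=1+np.argmax(s[1:,4]);x,y,w,hh,a=s[i];return ce[i]+[x0,y0],(x+x0,y+y0,w,hh,a)
E
python3 - <<'E'
from h import *
c=camera("top");im=c["img"]
for n,b,lo,hi,z in [("orange",(410,210,455,255),5,25,.07),("blue",(105,175,150,215),95,125,.07),("red",(185,230,215,262),172,8,.098),("violet",(130,228,160,258),120,160,.06)]:
    p,s=blob(im,b,lo,hi);q=(s[0]+(s[2]-1)/2,s[1]+(s[3]-1)/2);print(n,p.round(1),s,atz(c,p,z).round(4),atz(c,q,z).round(4))
for k in("red","violet","blue","orange"):
    d=silhouettes("top",k+"_mat")[0];ys,xs=np.nonzero(d["pixels"]);print(k,atz(c,(xs.mean(),ys.mean()),.007).round(4))
r=cv2.minAreaRect
for px in [(165,270),(85,268),(300,262),(240,200),(372,200)]: print(px,atz(c,px,0).round(3))
a=cv2.resize(im[170:270,100:230],None,fx=4,fy=4,interpolation=cv2.INTER_CUBIC);b=cv2.resize(im[170:270,400:460],None,fx=4,fy=4,interpolation=cv2.INTER_CUBIC)
cv2.imwrite("pics/crop1.png",np.hstack([a,b]))
E
```

```text
orange [432.2 232.8] (np.int32(419), np.int32(220), np.int32(27), np.int32(27), np.int32(570)) [ 0.3884 -0.2853  0.07  ] [ 0.388  -0.2849  0.07  ]
blue [126.4 193.7] (np.int32(114), np.int32(182), np.int32(26), np.int32(25), np.int32(507)) [0.5109 0.4095 0.07  ] [0.5101 0.4091 0.07  ]
red [196.6 243.2] (np.int32(189), np.int32(236), np.int32(16), np.int32(15), np.int32(188)) [0.3848 0.2444 0.098 ] [0.3852 0.2445 0.098 ]
violet [144.2 243.6] (np.int32(138), np.int32(239), np.int32(13), np.int32(10), np.int32(70)) [0.3945 0.3698 0.06  ] [0.3948 0.3703 0.06  ]
red [0.4934 0.1097 0.007 ]
violet [ 0.4831 -0.1076  0.007 ]
blue [0.4892 0.0367 0.007 ]
orange [ 0.4854 -0.0353  0.007 ]
(165, 270) [0.338 0.336 0.   ]
(85, 268) [0.351 0.526 0.   ]
(300, 262) [0.343 0.015 0.   ]
(240, 200) [0.5   0.154 0.   ]
(372, 200) [ 0.486 -0.168  0.   ]
```

View pics/crop1.png

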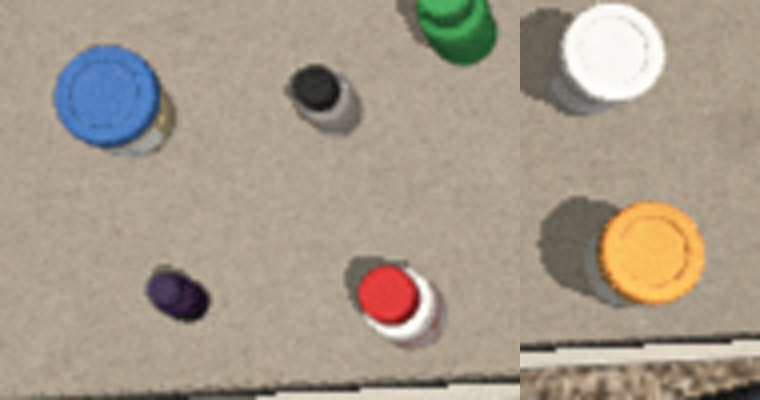

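```bash
cat >> h.py <<'E'
from scipy.spatial.transform import Rotation as Ro
YAW=1.523
def to(X,yaw=YAW):
    s=sense();R=Ro.from_euler("xyz",s["orientation"]);T=Ro.from_euler("xyz",[np.pi,0,yaw])
    d=R.inv().apply(np.array(X)-s["position"])/.025;r=np.degrees((R.inv()*T).as_rotvec())/5
    print("t",round(s["time_s"],1),"pos",np.round(s["position"],4),"gap",round(s["finger_gap"],4),"F",np.round(s["grasp_force"],1),"ft",np.round(s["ft_force"],1));print("->",d.round(2),r.round(2))
E
python3 -c "
from h import *
to((.388,-.285,.2))"
```

```text
t 1.4 pos [ 0.1524 -0.5284  0.3039] gap 0.0857 F 0.0 ft [ 0.3 -0.7  0.5]
-> [11.75 -6.75  4.16] [ -0.     0.   -14.23]
```

Emit:
apply_moves([
  [11.75, -6.75, 4.16, 0, 0, -14.23, 1],
  [11.75, -6.75, 4.16, 0, 0, -14.23, 1],
  [11.75, -6.75, 4.16, 0, 0, -14.23, 1],
  [11.75, -6.75, 4.16, 0, 0, -14.23, 1],
  [11.75, -6.75, 4.16, 0, 0, -14.23, 1],
  [11.75, -6.75, 4.16, 0, 0, -14.23, 1],
  [11.75, -6.75, 4.16, 0, 0, -14.23, 1],
  [11.75, -6.75, 4.16, 0, 0, -14.23, 1],
])

```text
time_s: 2.02
position: [0.375, -0.2978, 0.2057]
orientation: [3.141, 0.0, 1.287]
ft_force: [-0.2, -0.9, -0.3]
finger_gap: 0.0856
grasp_force: 0.0
```

```bash
python3 -c "
from h import *
to((.388,-.285,.2))
s=sense();print(s['orientation'])"
```

```text
t 2.0 pos [ 0.375  -0.2978  0.2057] gap 0.0856 F 0.0 ft [-0.2 -0.9 -0.3]
-> [0.64 0.36 0.23] [ 0.01  0.   -2.71]
[3.14104204e+00 2.84433464e-04 1.28672981e+00]
```

Emit:
apply_moves([
  [0.6, 0.4, 0.2, 0, 0, -2.7, 1],
  [0.6, 0.4, 0.2, 0, 0, -2.7, 1],
  [0.6, 0.4, 0.2, 0, 0, -2.7, 1],
  [0.6, 0.4, 0.2, 0, 0, -2.7, 1],
])

```text
time_s: 2.35
position: [0.3879, -0.2879, 0.2011]
orientation: [3.142, 0.0, 1.513]
ft_force: [1.3, -0.2, -0.2]
finger_gap: 0.0855
grasp_force: 0.0
```

```bash
python3 -c "
from h import *
to((.388,-.285,.116))
c=camera('side');cv2.imwrite('pics/s2.png',cv2.resize(c['img'][90:290,330:530],None,fx=3,fy=3,interpolation=2))
p,s=blob(c['img'],(400,220,450,275),5,25);print(p,s,'expect',proj(c,(.388,-.285,.063)))
import workcell;print(workcell.grip_depth)"
```

```text
t 2.4 pos [ 0.3879 -0.2879  0.2011] gap 0.0855 F 0.0 ft [ 1.3 -0.2 -0.2]
-> [ 0.12 -0.    3.41] [ 0.    0.   -0.11]
[426.71576763 236.90871369] (np.int32(412), np.int32(227), np.int32(30), np.int32(21), np.int32(482)) expect [425.47842286 235.3170678 ]
0.0539
```

View pics/s2.png

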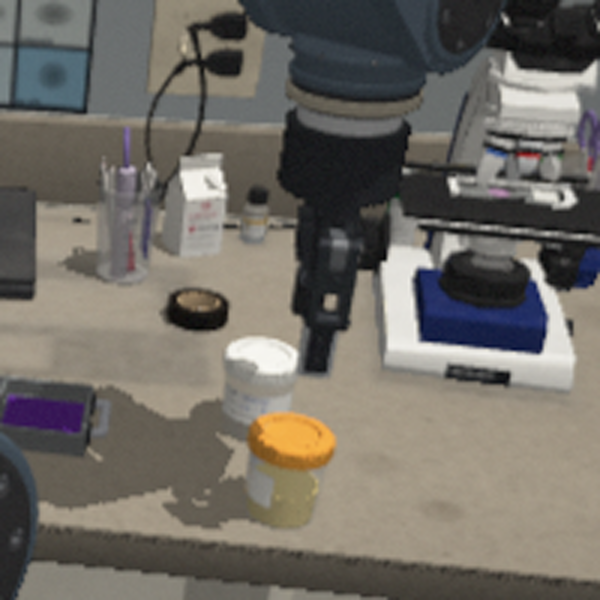

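The gripper hangs above the orange cup, whose lid is at (290,440) in the crop. Its position matches the projection to within about 2 px, so I'm descending.

Emit:
apply_moves([
  [0.08, 0, 1.5, 0, 0, -0.1, 1],
  [0.08, 0, 2.5, 0, 0, -0.1, 1],
  [0.08, 0, 3.41, 0, 0, -0.1, 1],
  [0.08, 0, 3.41, 0, 0, -0.1, 1],
  [0.08, 0, 3.41, 0, 0, -0.1, 0],
  [0.08, 0, 3.41, 0, 0, -0.1, 0],
  [0.08, 0, 3.41, 0, 0, -0.1, 0],
  [0.08, 0, 3.41, 0, 0, -0.1, 0],
], grip_force=35)

```text
time_s: 3.07
position: [0.3884, -0.2865, 0.1175]
orientation: [3.14, 0.002, 1.524]
ft_force: [-2.9, -0.7, 7.2]
finger_gap: 0.0578
grasp_force: 37.3
```

```bash
python3 -c "
from h import *
to((.388,-.286,.2))
c=camera('side');cv2.imwrite('pics/s3.png',cv2.resize(c['img'][150:290,350:490],None,fx=4,fy=4,interpolation=2))"
```

```text
t 3.1 pos [ 0.3884 -0.2865  0.1175] gap 0.0578 F 37.3 ft [-2.9 -0.7  7.2]
-> [ 0.01 -0.01 -3.3 ] [0.02 0.02 0.01]
```

View pics/s3.png

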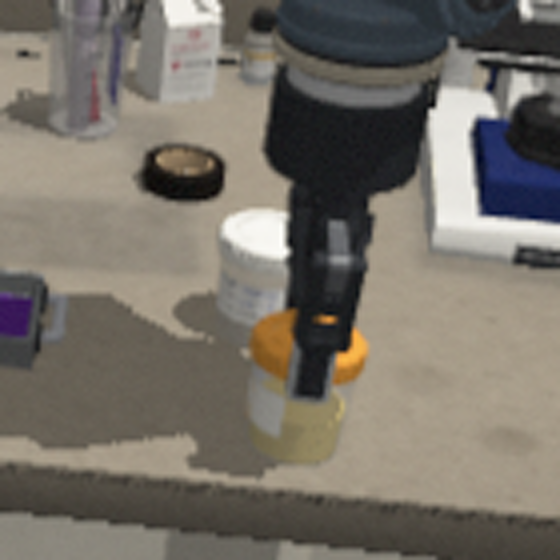

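The pads hold the orange lid, and the 58 mm gap fits its width. Lifting now.

Emit:
apply_moves([
  [0, 0, -1, 0, 0, 0, 0],
  [0, 0, -2.5, 0, 0, 0, 0],
  [0, 0, -3.5, 0, 0, 0, 0],
  [0, 0, -3.5, 0, 0, 0, 0],
], grip_force=45)

```text
time_s: 3.45
position: [0.3894, -0.2872, 0.2088]
orientation: [3.135, 0.006, 1.525]
ft_force: [-0.2, -0.1, -0.5]
finger_gap: 0.0578
grasp_force: 48.7
```

```bash
python3 -c "
from h import *
to((.4861,-.0351,.205))"
```

```text
t 3.5 pos [ 0.3894 -0.2872  0.2088] gap 0.0578 F 48.7 ft [-0.2 -0.1 -0.5]
-> [10.25  3.4   0.12] [0.08 0.07 0.02]
```

Emit:
apply_moves([
  [1.3, 0.4, 0.1, 0, 0, 0, 0],
  [2.6, 0.85, 0.1, 0, 0, 0, 0],
  [4.0, 1.3, 0.1, 0, 0, 0, 0],
  [5.4, 1.8, 0.1, 0, 0, 0, 0],
  [6.8, 2.3, 0.1, 0, 0, 0, 0],
  [8.2, 2.7, 0.1, 0, 0, 0, 0],
  [9.5, 3.15, 0.1, 0, 0, 0, 0],
  [10.2, 3.4, 0.1, 0, 0, 0, 0],
])

```text
time_s: 4.12
position: [0.4851, -0.0321, 0.2011]
orientation: [3.141, -0.0, 1.526]
ft_force: [1.1, -1.2, -1.9]
finger_gap: 0.0574
grasp_force: 48.7
```

Emit:
apply_moves([
  [0, 0, 0, 0, 0, 0, 0],
  [0, 0, 0, 0, 0, 0, 0],
])

```text
time_s: 4.28
position: [0.4845, -0.0343, 0.2009]
orientation: [3.141, 0.0, 1.527]
ft_force: [-0.0, -1.4, -1.0]
finger_gap: 0.0572
grasp_force: 48.7
```

```bash
python3 -c "
from h import *
to((.4861,-.0351,.1255))
c=camera('top');p,s=blob(c['img'],(290,160,350,215),5,25);print(p,s);cv2.imwrite('pics/t4.png',cv2.resize(c['img'][150:260,230:380],None,fx=4,fy=4,interpolation=2))"
```

```text
t 4.3 pos [ 0.4845 -0.0343  0.2009] gap 0.0572 F 48.7 ft [-0.  -1.4 -1. ]
-> [-0.03  0.06  3.01] [0.   0.   0.04]Traceback (most recent call last):
  File "<string>", line 4, in <module>
    c=camera('top');p,s=blob(c['img'],(290,160,350,215),5,25);print(p,s);cv2.imwrite('pics/t4.png',cv2.resize(c['img'][150:260,230:380],None,fx=4,fy=4,interpolation=2))
                        ~~~~^^^^^^^^^^^^^^^^^^^^^^^^^^^^^^^^^
  File "h.py", line 16, in blob
    i=1+np.argmax(s[1:,4]);x,y,w,hh,a=s[i];return ce[i]+[x0,y0],(x+x0,y+y0,w,hh,a)
        ~~~~~~~~~^^^^^^^^^
    return _wrapfunc(a, 'argmax', axis=axis, out=out, **kwds)
    return bound(*args, **kwds)
ValueError: attempt to get argmax of an empty sequence
```

The arm hides the bay from the top camera, so I'm lowering by the calibration.

Emit:
apply_moves([
  [0, 0.04, 1, 0, 0, 0, 0],
  [0, 0.04, 2, 0, 0, 0, 0],
  [0, 0.04, 2.6, 0, 0, 0, 0],
  [0, 0.04, 2.9, 0, 0, 0, 0],
  [0, 0.04, 3.0, 0, 0, 0, 0],
  [0, 0.04, 3.05, 0, 0, 0, 0],
  [0, 0.04, 3.05, 0, 0, 0, 0],
])

```text
time_s: 4.92
position: [0.4857, -0.0355, 0.1252]
orientation: [3.141, 0.0, 1.524]
ft_force: [0.4, -0.7, -0.6]
finger_gap: 0.0578
grasp_force: 48.7
```

```bash
python3 -c "
from h import *
to((.4861,-.0351,.1245))
c=camera('side');cv2.imwrite('pics/s4.png',cv2.resize(c['img'][140:260,270:420],None,fx=4,fy=4,interpolation=2))"
```

```text
t 4.9 pos [ 0.4857 -0.0355  0.1252] gap 0.0578 F 48.7 ft [ 0.4 -0.7 -0.6]
-> [0.02 0.01 0.03] [0.01 0.   0.02]
```

View pics/s4.png

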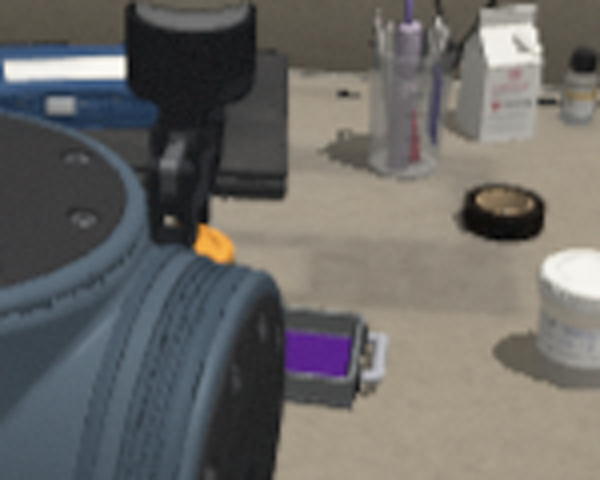

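The robot hides the bay here too. I can see the lid still in the grip, so I'll feel for contact.

Emit:
apply_moves([
  [0, 0, 0.04, 0, 0, 0, 0],
  [0, 0, 0.08, 0, 0, 0, 0],
  [0, 0, 0.08, 0, 0, 0, 0],
])

```text
time_s: 5.22
position: [0.486, -0.0352, 0.1245]
orientation: [3.14, 0.0, 1.525]
ft_force: [-7.3, 0.9, 21.6]
finger_gap: 0.0572
grasp_force: 50.9
```

Contact. Release and rise.

Emit:
apply_moves([
  [0, 0, -0.02, 0, 0, 0, 0.75],
  [0, 0, -0.02, 0, 0, 0, 1],
  [0, 0, -0.02, 0, 0, 0, 1],
  [0, 0, -0.02, 0, 0, 0, 1],
  [0, 0, -1, 0, 0, 0, 1],
  [0, 0, -2.5, 0, 0, 0, 1],
  [0, 0, -4, 0, 0, 0, 1],
  [0, 0, -4, 0, 0, 0, 1],
])

```text
time_s: 5.88
position: [0.4877, -0.0354, 0.2285]
orientation: [3.133, 0.001, 1.525]
ft_force: [0.9, -1.7, 1.2]
finger_gap: 0.0855
grasp_force: 0.0
```

```bash
python3 -c "
from h import *
to((.5101,.4091,.22))"
```

```text
t 5.9 pos [ 0.4877 -0.0354  0.2285] gap 0.0855 F 0.0 ft [ 0.9 -1.7  1.2]
-> [17.8   0.08  0.32] [0.1  0.01 0.03]
```

Emit:
apply_moves([
  [1.6, 0, 0, 0, 0, 0, 1],
  [3.2, 0, 0, 0, 0, 0, 1],
  [4.8, 0, 0, 0, 0, 0, 1],
  [6.4, 0, 0, 0, 0, 0, 1],
  [8, 0, 0, 0, 0, 0, 1],
  [9.6, 0, 0, 0, 0, 0, 1],
  [11.2, 0, 0, 0, 0, 0, 1],
  [12.8, 0, 0, 0, 0, 0, 1],
])

```text
time_s: 6.55
position: [0.4997, 0.2867, 0.2225]
orientation: [3.142, 0.0, 1.525]
ft_force: [0.4, 0.1, 0.3]
finger_gap: 0.0858
grasp_force: 0.0
```

Emit:
apply_moves([
  [1.5, 0, 0, 0, 0, 0, 1],
  [3, 0, 0, 0, 0, 0, 1],
  [4.3, 0, 0, 0, 0, 0, 1],
  [4.9, 0, 0, 0, 0, 0, 1],
  [4.9, 0, 0, 0, 0, 0, 1],
  [4.9, 0, 0, 0, 0, 0, 1],
])

```text
time_s: 7.05
position: [0.5053, 0.4073, 0.222]
orientation: [-3.141, 0.001, 1.526]
ft_force: [1.0, 0.7, 0.6]
finger_gap: 0.0856
grasp_force: 0.0
```

```bash
python3 -c "
from h import *
to((.5101,.4091,.117))
c=camera('top');p,s=blob(c['img'],(290,160,350,225),5,25);q=(s[0]+(s[2]-1)/2,s[1]+(s[3]-1)/2);print(s,atz(c,p,.077),atz(c,q,.077))
cv2.imwrite('pics/t5.png',cv2.resize(c['img'][150:270,90:390],None,fx=2.6,fy=2.6,interpolation=2))
c=camera('side');p,s=blob(c['img'],(130,175,170,215),95,125);print(p,s,proj(c,(.5101,.4091,.063)))"
```

```text
t 7.0 pos [0.5053 0.4073 0.222 ] gap 0.0856 F 0.0 ft [1.  0.7 0.6]
-> [0.08 0.19 4.2 ] [-0.01  0.01  0.04]
(np.int32(305), np.int32(183), np.int32(29), np.int32(32), np.int32(796)) [ 0.47621715 -0.03170901  0.077     ] [ 0.4780825  -0.03276929  0.077     ]
[150.59605911 187.58128079] (np.int32(142), np.int32(182), np.int32(19), np.int32(13), np.int32(203)) [149.72665109 186.72416426]
```

View pics/t5.png

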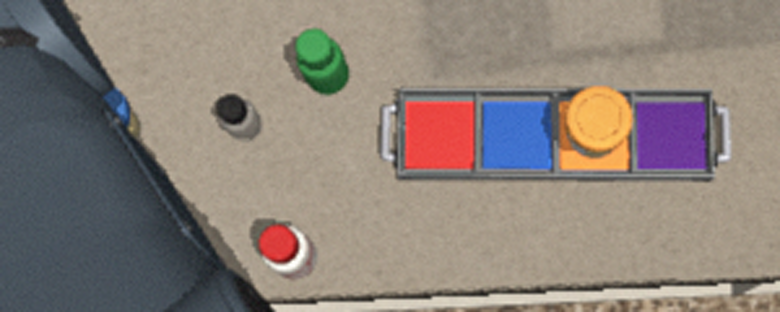

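The orange cup stands upright in the orange bay, lid at about (320.8,195.4) in the full picture. The blue cup lies under the gripper at (150,187) in the side view. Descending on the blue cup.

Emit:
apply_moves([
  [0.06, 0.19, 1.4, 0, 0, 0, 1],
  [0.06, 0.19, 2.8, 0, 0, 0, 1],
  [0.06, 0.19, 3.8, 0, 0, 0, 1],
  [0.06, 0.19, 4.2, 0, 0, 0, 1],
  [0.06, 0.19, 4.2, 0, 0, 0, 1],
  [0.06, 0.19, 4.2, 0, 0, 0, 0],
  [0.06, 0.19, 4.2, 0, 0, 0, 0],
  [0.06, 0.19, 4.2, 0, 0, 0, 0],
], grip_force=35)

```text
time_s: 7.82
position: [0.5114, 0.4087, 0.1199]
orientation: [3.139, -0.002, 1.525]
ft_force: [0.5, -0.7, 1.3]
finger_gap: 0.0579
grasp_force: 37.1
```

Emit:
apply_moves([
  [0, 0, 0, 0, 0, 0, 0],
  [0, 0, 0, 0, 0, 0, 0],
], grip_force=45)

```text
time_s: 7.98
position: [0.5115, 0.4087, 0.1199]
orientation: [3.138, -0.002, 1.525]
ft_force: [0.7, -1.9, 7.5]
finger_gap: 0.0572
grasp_force: 46.5
```

```bash
python3 -c "
from h import *
to((.5101,.4091,.22))
c=camera('side');print(proj(c,(.4861,-.0351,.07)))
import json;c=camera('top');print(proj(c,(.4861,-.0351,.077)),atz(c,(320.3,195),.077))"
```

```text
t 8.0 pos [0.5115 0.4087 0.1199] gap 0.0572 F 46.5 ft [ 0.7 -1.9  7.5]
-> [ 0.02 -0.04 -4.  ] [ 0.04 -0.02  0.02]
[315.20801243 202.1126493 ]
[319.80851877 195.04430034] [ 0.48615358 -0.03623114  0.077     ]
```

The orange cup is centred to within about 1 mm, and the blue cup is gripped. Lift and carry it.

Emit:
apply_moves([
  [0, 0, -1, 0, 0, 0, 0],
  [0, 0, -2.5, 0, 0, 0, 0],
  [0, 0, -3.8, 0, 0, 0, 0],
  [0, 0, -3.8, 0, 0, 0, 0],
])

```text
time_s: 8.42
position: [0.5125, 0.4098, 0.2208]
orientation: [3.132, -0.007, 1.525]
ft_force: [-0.0, -0.0, 0.8]
finger_gap: 0.0576
grasp_force: 48.7
```

```bash
python3 -c "
from h import *
to((.4895,.0369,.21))"
```

```text
t 8.4 pos [0.5125 0.4098 0.2208] gap 0.0576 F 48.7 ft [-0.  -0.   0.8]
-> [-14.94  -0.24   0.32] [ 0.11 -0.08  0.03]
```

Emit:
apply_moves([
  [-1.3, 0, 0, 0, 0, 0, 0],
  [-2.7, 0, 0, 0, 0, 0, 0],
  [-4.1, 0, 0, 0, 0, 0, 0],
  [-5.5, -0.1, 0, 0, 0, 0, 0],
  [-6.9, -0.1, 0, 0, 0, 0, 0],
  [-8.3, -0.1, 0.2, 0, 0, 0, 0],
  [-9.7, -0.1, 0.2, 0, 0, 0, 0],
  [-11.1, -0.2, 0.2, 0, 0, 0, 0],
])

```text
time_s: 9.08
position: [0.4926, 0.1297, 0.2081]
orientation: [3.14, -0.0, 1.525]
ft_force: [-0.3, 0.5, -1.0]
finger_gap: 0.0576
grasp_force: 48.7
```

Emit:
apply_moves([
  [-1.4, 0, 0, 0, 0, 0, 0],
  [-2.6, 0, 0, 0, 0, 0, 0],
  [-3.4, 0, 0, 0, 0, 0, 0],
  [-3.75, 0, 0, 0, 0, 0, 0],
  [-3.75, 0, 0, 0, 0, 0, 0],
  [-3.75, 0, 0, 0, 0, 0, 0],
])

```text
time_s: 9.58
position: [0.4887, 0.038, 0.2079]
orientation: [3.141, -0.0, 1.525]
ft_force: [-0.7, -0.1, -0.3]
finger_gap: 0.0573
grasp_force: 48.7
```

```bash
python3 -c "
from h import *
to((.4895,.0369,.128))"
```

```text
t 9.6 pos [0.4887 0.038  0.2079] gap 0.0573 F 48.7 ft [-0.7 -0.1 -0.3]
-> [-0.04  0.03  3.2 ] [ 0.01 -0.    0.02]
```

Emit:
apply_moves([
  [-0.04, 0.03, 1, 0, 0, 0, 0],
  [-0.04, 0.03, 2, 0, 0, 0, 0],
  [-0.04, 0.03, 2.8, 0, 0, 0, 0],
  [-0.04, 0.03, 3.1, 0, 0, 0, 0],
  [-0.04, 0.03, 3.2, 0, 0, 0, 0],
  [-0.04, 0.03, 3.22, 0, 0, 0, 0],
  [-0.04, 0.03, 3.22, 0, 0, 0, 0],
])

```text
time_s: 10.17
position: [0.4897, 0.0374, 0.1277]
orientation: [3.141, -0.0, 1.526]
ft_force: [0.1, 0.5, -0.8]
finger_gap: 0.0575
grasp_force: 48.8
```

Emit:
apply_moves([
  [0, 0, 0.04, 0, 0, 0, 0],
  [0, 0, 0.04, 0, 0, 0, 0],
])

```text
time_s: 10.33
position: [0.4898, 0.037, 0.127]
orientation: [3.14, -0.0, 1.526]
ft_force: [-0.7, 0.7, 3.2]
finger_gap: 0.0573
grasp_force: 49.3
```

Contact. Release, rise, and head for the red bottle.

Emit:
apply_moves([
  [0, 0, 0, 0, 0, 0, 0.75],
  [0, 0, 0, 0, 0, 0, 1],
  [0, 0, 0, 0, 0, 0, 1],
  [0, 0, 0, 0, 0, 0, 1],
  [0, 0, -1, 0, 0, 0, 1],
  [0, 0, -2.5, 0, 0, 0, 1],
  [0, 0, -4, 0, 0, 0, 1],
  [0, 0, -4.6, 0, 0, 0, 1],
])

```text
time_s: 11.0
position: [0.4903, 0.0366, 0.2454]
orientation: [3.136, -0.0, 1.525]
ft_force: [0.9, 0.7, 0.0]
finger_gap: 0.0853
grasp_force: 0.0
```

```bash
python3 -c "
from h import *
to((.385,.2445,.24))"
```

```text
t 11.0 pos [0.4903 0.0366 0.2454] gap 0.0853 F 0.0 ft [0.9 0.7 0. ]
-> [ 8.11 -4.59  0.19] [ 0.06 -0.    0.02]
```

Emit:
apply_moves([
  [1.35, -0.76, 0, 0, 0, 0, 1],
  [2.7, -1.53, 0, 0, 0, 0, 1],
  [4.05, -2.3, 0, 0, 0, 0, 1],
  [5.4, -3.06, 0, 0, 0, 0, 1],
  [6.75, -3.8, 0, 0, 0, 0, 1],
  [7.7, -4.3, 0, 0, 0, 0, 1],
  [8.1, -4.58, 0, 0, 0, 0, 1],
  [8.1, -4.58, 0, 0, 0, 0, 1],
])

```text
time_s: 11.67
position: [0.3829, 0.2458, 0.2411]
orientation: [-3.141, -0.0, 1.528]
ft_force: [0.1, -0.6, 0.2]
finger_gap: 0.0855
grasp_force: 0.0
```

Emit:
apply_moves([
  [0, 0, 0, 0, 0, 0, 1],
])

```text
time_s: 11.75
position: [0.384, 0.2443, 0.2411]
orientation: [3.142, 0.0, 1.527]
ft_force: [-0.5, 0.4, 0.1]
finger_gap: 0.0855
grasp_force: 0.0
```

```bash
python3 -c "
from h import *
to((.385,.2445,.112))
c=camera('top');p,s=blob(c['img'],(280,170,306,190),95,125);print(p,s,proj(c,(.4895,.0369,.077)))
cv2.imwrite('pics/t6.png',cv2.resize(c['img'][150:270,90:390],None,fx=2.6,fy=2.6,interpolation=2))
c=camera('side');p,s=blob(c['img'],(175,195,210,250),172,8);print(p,s,proj(c,(.385,.2445,.088)))
cv2.imwrite('pics/s6.png',cv2.resize(c['img'][130:260,110:260],None,fx=3,fy=3,interpolation=2))"
```

```text
t 11.8 pos [0.384  0.2443 0.2411] gap 0.0855 F 0.0 ft [-0.5  0.4  0.1]
-> [0.01 0.04 5.16] [0.   0.   0.04]
[288.40540541 186.51351351] (np.int32(280), np.int32(183), np.int32(22), np.int32(7), np.int32(111)) [288.3429888 194.9707246]Traceback (most recent call last):
  File "<string>", line 6, in <module>
    c=camera('side');p,s=blob(c['img'],(175,195,210,250),172,8);print(p,s,proj(c,(.385,.2445,.088)))
                         ~~~~^^^^^^^^^^^^^^^^^^^^^^^^^^^^^^^^^^
  File "h.py", line 16, in blob
    i=1+np.argmax(s[1:,4]);x,y,w,hh,a=s[i];return ce[i]+[x0,y0],(x+x0,y+y0,w,hh,a)
        ~~~~~~~~~^^^^^^^^^
    return _wrapfunc(a, 'argmax', axis=axis, out=out, **kwds)
    return bound(*args, **kwds)
ValueError: attempt to get argmax of an empty sequence
```

View pics/t6.png

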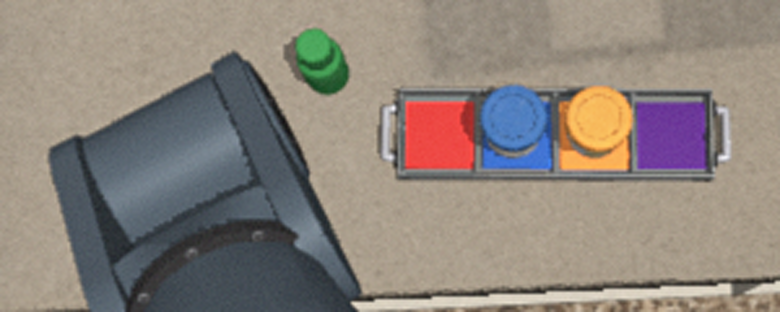

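The blue lid is centred in the blue bay at (288,195). Descending on the red bottle.

Emit:
apply_moves([
  [0, 0.04, 1.5, 0, 0, 0, 1],
  [0, 0.04, 3, 0, 0, 0, 1],
  [0, 0.04, 4.3, 0, 0, 0, 1],
  [0, 0.04, 5.16, 0, 0, 0, 1],
  [0, 0.04, 5.16, 0, 0, 0, 0.6],
  [0, 0.04, 5.16, 0, 0, 0, 0.5],
  [0, 0.04, 5.16, 0, 0, 0, 0.3],
  [0, 0.04, 5.16, 0, 0, 0, 0],
], grip_force=30)

```text
time_s: 12.52
position: [0.386, 0.2442, 0.1137]
orientation: [3.139, -0.001, 1.525]
ft_force: [-3.3, -0.5, 11.5]
finger_gap: 0.0407
grasp_force: 28.7
```

Emit:
apply_moves([
  [0, 0, 0, 0, 0, 0, 0],
  [0, 0, 0, 0, 0, 0, 0],
  [0, 0, 0, 0, 0, 0, 0],
], grip_force=40)

```text
time_s: 12.77
position: [0.3859, 0.2443, 0.1138]
orientation: [3.139, -0.001, 1.525]
ft_force: [-0.2, -1.3, 6.0]
finger_gap: 0.0404
grasp_force: 39.6
```

```bash
python3 -c "
from h import *
to((.385,.2445,.215))
c=camera('side');cv2.imwrite('pics/s6.png',cv2.resize(c['img'][130:260,110:260],None,fx=3,fy=3,interpolation=2))"
```

```text
t 12.8 pos [0.3859 0.2443 0.1138] gap 0.0404 F 39.6 ft [-0.2 -1.3  6. ]
-> [ 0.01 -0.03 -4.05] [ 0.03 -0.02  0.02]
```

View pics/s6.png

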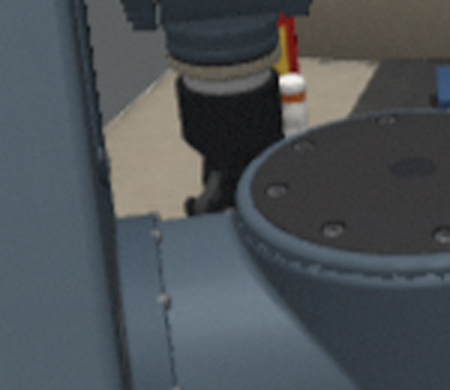

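The arm hides the red bottle, but the 40 mm gap fits its body. Lifting.

Emit:
apply_moves([
  [0, 0, -1, 0, 0, 0, 0],
  [0, 0, -2.4, 0, 0, 0, 0],
  [0, 0, -3.6, 0, 0, 0, 0],
  [0, 0, -4, 0, 0, 0, 0],
  [0, 0, -4, 0, 0, 0, 0],
])

```text
time_s: 13.23
position: [0.3862, 0.2446, 0.2154]
orientation: [3.136, -0.003, 1.525]
ft_force: [0.8, 0.2, -0.1]
finger_gap: 0.0399
grasp_force: 41.1
```

```bash
python3 -c "
from h import *
to((.4929,.1088,.21))"
```

```text
t 13.2 pos [0.3862 0.2446 0.2154] gap 0.0399 F 41.1 ft [ 0.8  0.2 -0.1]
-> [-5.23  4.51  0.22] [ 0.07 -0.04  0.02]
```

Emit:
apply_moves([
  [-0.7, 0.6, 0, 0, 0, 0, 0],
  [-1.6, 1.4, 0, 0, 0, 0, 0],
  [-2.5, 2.2, 0, 0, 0, 0, 0],
  [-3.4, 3.0, 0, 0, 0, 0, 0],
  [-4.3, 3.8, 0, 0, 0, 0, 0],
  [-4.9, 4.3, 0, 0, 0, 0, 0],
  [-5.22, 4.5, 0, 0, 0, 0, 0],
  [-5.22, 4.5, 0, 0, 0, 0, 0],
])

```text
time_s: 13.9
position: [0.4918, 0.1073, 0.2111]
orientation: [-3.141, 0.0, 1.523]
ft_force: [0.1, 0.1, -0.7]
finger_gap: 0.0398
grasp_force: 41.1
```

Emit:
apply_moves([
  [0, 0, 0, 0, 0, 0, 0],
  [0, 0, 0, 0, 0, 0, 0],
])

```text
time_s: 14.07
position: [0.4907, 0.1094, 0.2117]
orientation: [-3.141, 0.0, 1.526]
ft_force: [-0.1, 0.7, -0.5]
finger_gap: 0.0398
grasp_force: 41.1
```

```bash
python3 -c "
from h import *
to((.4929,.1088,.1225))"
```

```text
t 14.1 pos [0.4907 0.1094 0.2117] gap 0.0398 F 41.1 ft [-0.1  0.7 -0.5]
-> [-0.02  0.09  3.57] [-0.01  0.    0.03]
```

Emit:
apply_moves([
  [-0.02, 0.08, 1, 0, 0, 0, 0],
  [-0.02, 0.08, 2.2, 0, 0, 0, 0],
  [-0.02, 0.08, 3.1, 0, 0, 0, 0],
  [-0.02, 0.08, 3.5, 0, 0, 0, 0],
  [-0.02, 0.08, 3.57, 0, 0, 0, 0],
  [-0.02, 0.08, 3.57, 0, 0, 0, 0],
])

```text
time_s: 14.57
position: [0.4934, 0.1085, 0.1231]
orientation: [-3.141, 0.0, 1.526]
ft_force: [-0.3, -0.2, -0.6]
finger_gap: 0.0401
grasp_force: 41.1
```

Emit:
apply_moves([
  [0, 0, 0.05, 0, 0, 0, 0],
  [0, 0, 0.05, 0, 0, 0, 0],
])

```text
time_s: 14.73
position: [0.494, 0.1082, 0.1226]
orientation: [3.14, -0.0, 1.525]
ft_force: [0.4, -0.3, -0.5]
finger_gap: 0.0403
grasp_force: 41.1
```

Emit:
apply_moves([
  [0, -0.03, 0.04, 0, 0, 0, 0],
  [0, -0.03, 0.06, 0, 0, 0, 0],
  [0, -0.03, 0.06, 0, 0, 0, 0],
])

```text
time_s: 14.98
position: [0.493, 0.1081, 0.1209]
orientation: [3.141, -0.0, 1.525]
ft_force: [-1.2, 0.2, 5.6]
finger_gap: 0.0398
grasp_force: 41.8
```

Contact. Release and rise.

Emit:
apply_moves([
  [0, 0, 0, 0, 0, 0, 0.6],
  [0, 0, 0, 0, 0, 0, 0.8],
  [0, 0, 0, 0, 0, 0, 1],
  [0, 0, 0, 0, 0, 0, 1],
  [0, 0, -1, 0, 0, 0, 1],
  [0, 0, -2.5, 0, 0, 0, 1],
  [0, 0, -4, 0, 0, 0, 1],
  [0, 0, -4.6, 0, 0, 0, 1],
])

```text
time_s: 15.65
position: [0.4939, 0.1082, 0.2394]
orientation: [3.136, -0.001, 1.525]
ft_force: [1.1, 0.4, 0.9]
finger_gap: 0.0855
grasp_force: 0.0
```

```bash
python3 -c "
from h import *
to((.396,.374,.2))
c=camera('top');p=silhouettes('top','violet_bottle');print([(d['position'],d['confidence'],int(d['pixels'].sum())) for d in p])
x=blob(c['img'],(130,228,160,258),120,160);print(x)
print(proj(c,(.396,.374,.062)),proj(c,(.396,.374,.0)))"
```

```text
t 15.7 pos [0.4939 0.1082 0.2394] gap 0.0855 F 0.0 ft [1.1 0.4 0.9]
-> [10.44 -4.4   1.56] [ 0.06 -0.01  0.02]
[([349.4, 201.5], 0.68, 675), ([143.5, 242.8], 0.61, 139)]
(array([144.98550725, 243.89855072]), (np.int32(139), np.int32(239), np.int32(13), np.int32(10), np.int32(69)))
[142.13134386 242.94830911] [149.21411759 246.41919295]
```

```bash
python3 -c "
from h import *
c=camera('side');c2=dict(c);im=cv2.imread('pics/side1.png')
g=cv2.cvtColor(im[198:240,125:162],cv2.COLOR_BGR2GRAY)
m=(g<60).astype(np.uint8);n,l,s,ce=cv2.connectedComponentsWithStats(m);i=1+np.argmax(s[1:,4]);print('side',s[i]+[125,198,0,0,0],ce[i]+[125,198])
t=camera('top');im=cv2.imread('pics/top1.png');g=cv2.cvtColor(im[228:258,130:160],cv2.COLOR_BGR2GRAY);print(g[6:26,4:28])
for X in [(.396,.374),(.399,.3775)]:
  print(X)
  for z in(0,.031,.046,.062): print(z,proj(c,(*X,z)).round(1),proj(t,(*X,z)).round(1))"
```

```text
side [139 209  11  24 202] [143.55940594 221.2970297 ]
[[164 161 159 161 164 165 162 164 164 163 166 169 167 166 162 158 161 161
  162 164 166 167 165 162]
 [162 160 160 167 165 166 164 167 165 169 169 166 163 164 164 161 165 170
  172 170 163 165 168 167]
 [162 161 159 164 165 133 119 116 119 160 170 170 166 166 168 168 168 166
  169 161 162 168 169 166]
 [165 165 167 164 133 106 100 103 100 116 118 124 165 168 166 167 170 169
  170 168 164 173 172 166]
 [163 164 166 164 105  83  68  61  59  65  67  81 123 159 173 168 166 165
  168 166 161 169 173 176]
 [167 166 164 123  71  61  62  60  60  43  29  43  57  95 161 167 168 172
  176 163 161 168 170 172]
 [161 164 141  90  63  67  64  64  66  57  35  28  36  47  87 108 155 172
  170 165 164 162 163 167]
 [165 167 122  80  63  67  69  69  68  61  45  32  35  40  33  43  92 156
  170 160 163 163 162 165]
 [167 167 128  75  63  65  71  70  68  66  43  38  45  39  26  17  39 108
  160 168 170 165 162 165]
 [166 162 123  71  64  72  69  77  69  59  52  38  43  44  35  20  15  52
  128 167 171 163 163 167]
 [164 168 159  91  59  70  70  68  
[... 570 characters left out ...]

 [167 165 162 165 169 162 162 166 169 157 126 122  81  88  98 146 162 168
  168 161 165 167 168 163]
 [164 167 168 165 164 164 164 167 168 165 162 167 159 162 160 169 167 168
  165 167 168 166 165 157]
 [161 162 157 158 166 167 168 163 166 169 171 170 170 166 168 173 167 167
  167 168 164 166 169 169]
 [165 160 157 160 164 165 164 165 158 158 162 171 166 160 163 169 166 167
  164 164 168 167 168 169]]
(0.396, 0.374)
0 [146.5 230.2] [149.2 246.4]
0.031 [144.7 219.4] [145.8 244.7]
0.046 [143.8 214.1] [144.  243.9]
0.062 [142.8 208.4] [142.1 242.9]
(0.399, 0.3775)
0 [145.7 229.5] [147.8 245.2]
0.031 [143.9 218.7] [144.3 243.5]
0.046 [143.  213.4] [142.5 242.7]
0.062 [142.  207.7] [140.6 241.7]
```

Emit:
apply_moves([
  [1.5, -0.63, 0, 0, 0, 0, 1],
  [3, -1.26, 0, 0, 0, 0, 1],
  [4.5, -1.9, 0, 0, 0, 0, 1],
  [6, -2.53, 0, 0, 0, 0, 1],
  [7.5, -3.16, 0, 0, 0, 0, 1],
  [8.8, -3.7, 0.5, 0, 0, 0, 1],
  [9.9, -4.2, 1, 0, 0, 0, 1],
  [10.4, -4.4, 1.5, 0, 0, 0, 1],
])

```text
time_s: 16.52
position: [0.3926, 0.3752, 0.1953]
orientation: [-3.14, 0.001, 1.527]
ft_force: [0.8, 0.9, -0.5]
finger_gap: 0.0853
grasp_force: 0.0
```

The cap's bright disc in the top view is centred at about (140.7,241.9). That puts the violet bottle at (0.399, 0.3775).

```bash
python3 -c "
from h import *
to((.399,.3775,.086))
c=camera('top');p,s=blob(c['img'],(235,170,275,222),172,8);print(p,s,proj(c,(.4929,.1088,.105)))
cv2.imwrite('pics/t7.png',cv2.resize(c['img'][150:270,90:390],None,fx=2.6,fy=2.6,interpolation=2))"
```

```text
t 16.5 pos [0.3926 0.3752 0.1953] gap 0.0853 F 0.0 ft [ 0.8  0.9 -0.5]
-> [0.11 0.26 4.37] [-0.02  0.01  0.05]
[259.0199637  200.59709619] (np.int32(246), np.int32(186), np.int32(27), np.int32(29), np.int32(551)) [256.27043176 192.05228755]
```

View pics/t7.png

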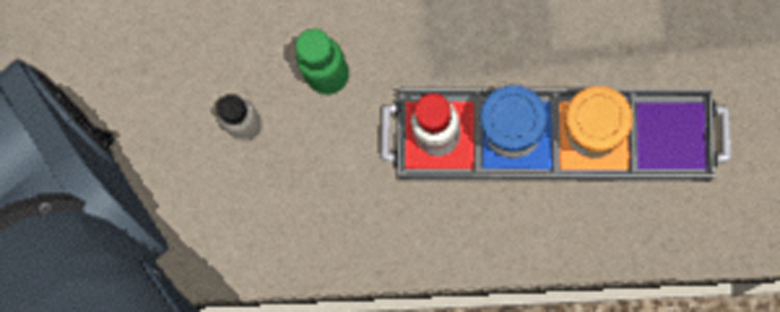

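The red bottle stands upright in the red bay, with its cap at (256,193) as expected. Descending on the violet bottle.

Emit:
apply_moves([
  [0.11, 0.2, 0, 0, 0, 0, 1],
  [0.11, 0.2, 0, 0, 0, 0, 1],
])

```text
time_s: 16.73
position: [0.4005, 0.375, 0.1968]
orientation: [-3.141, 0.001, 1.525]
ft_force: [1.4, -0.4, -0.0]
finger_gap: 0.0853
grasp_force: 0.0
```

```bash
python3 -c "
from h import *
to((.399,.3775,.088))"
```

```text
t 16.7 pos [0.4005 0.375  0.1968] gap 0.0853 F 0.0 ft [ 1.4 -0.4 -0. ]
-> [ 0.1  -0.06  4.35] [-0.01  0.01  0.03]
```

Emit:
apply_moves([
  [0.1, -0.06, 1.5, 0, 0, 0, 1],
  [0.1, -0.06, 2.8, 0, 0, 0, 1],
  [0.1, -0.06, 3.8, 0, 0, 0, 1],
  [0.1, -0.06, 4.35, 0, 0, 0, 0.8],
  [0.1, -0.06, 4.35, 0, 0, 0, 0.6],
  [0.1, -0.06, 4.35, 0, 0, 0, 0.5],
], grip_force=25)

```text
time_s: 17.23
position: [0.3992, 0.3771, 0.089]
orientation: [-3.141, 0.0, 1.524]
ft_force: [0.6, 0.1, 1.0]
finger_gap: 0.0519
grasp_force: 0.0
```

```bash
python3 -c "
from h import *
to((.399,.3775,.088))
c=camera('side');cv2.imwrite('pics/s8.png',cv2.resize(c['img'][160:260,90:220],None,fx=4,fy=4,interpolation=2))"
```

```text
t 17.2 pos [0.3992 0.3771 0.089 ] gap 0.0519 F 0.0 ft [0.6 0.1 1. ]
-> [ 0.02 -0.01  0.04] [-0.    0.01  0.01]
```

View pics/s8.png

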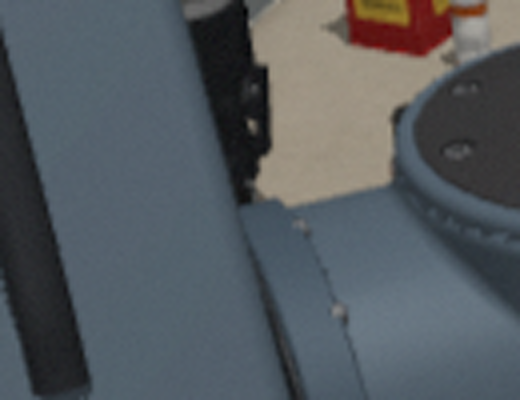

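The arm hides the violet bottle. Closing slowly by feel.

Emit:
apply_moves([
  [0, 0, 0, 0, 0, 0, 0.42],
  [0, 0, 0, 0, 0, 0, 0.36],
  [0, 0, 0, 0, 0, 0, 0.31],
  [0, 0, 0, 0, 0, 0, 0.26],
  [0, 0, 0, 0, 0, 0, 0],
  [0, 0, 0, 0, 0, 0, 0],
  [0, 0, 0, 0, 0, 0, 0],
  [0, 0, 0, 0, 0, 0, 0],
], grip_force=30)

```text
time_s: 17.95
position: [0.3988, 0.3781, 0.0899]
orientation: [3.14, -0.001, 1.525]
ft_force: [-0.7, -1.9, 6.9]
finger_gap: 0.0239
grasp_force: 29.2
```

Gripped: the 24 mm gap fits the body. Lift it high.

Emit:
apply_moves([
  [0, 0, -1, 0, 0, 0, 0],
  [0, 0, -2.4, 0, 0, 0, 0],
  [0, 0, -3.8, 0, 0, 0, 0],
  [0, 0, -5.2, 0, 0, 0, 0],
  [0, 0, -6.1, 0, 0, 0, 0],
  [0, 0, -6.1, 0, 0, 0, 0],
])

```text
time_s: 18.45
position: [0.3997, 0.3789, 0.2467]
orientation: [3.135, -0.006, 1.525]
ft_force: [0.5, -0.1, 0.5]
finger_gap: 0.0233
grasp_force: 29.9
```

```bash
python3 -c "
from h import *
to((.4827,-.107,.24))"
```

```text
t 18.4 pos [0.3997 0.3789 0.2467] gap 0.0233 F 29.9 ft [ 0.5 -0.1  0.5]
-> [-19.27   4.2    0.19] [ 0.07 -0.06  0.03]
```

Emit:
apply_moves([
  [-1, 0.22, 0, 0, 0, 0, 0],
  [-2.5, 0.55, 0, 0, 0, 0, 0],
  [-4, 0.87, 0, 0, 0, 0, 0],
  [-5.5, 1.2, 0, 0, 0, 0, 0],
  [-7, 1.53, 0, 0, 0, 0, 0],
  [-8.5, 1.85, 0, 0, 0, 0, 0],
  [-10, 2.18, 0, 0, 0, 0, 0],
  [-11.5, 2.5, 0, 0, 0, 0, 0],
])

```text
time_s: 19.12
position: [0.4475, 0.086, 0.2412]
orientation: [3.141, -0.0, 1.525]
ft_force: [1.5, 0.0, 0.5]
finger_gap: 0.0231
grasp_force: 29.9
```

Emit:
apply_moves([
  [-1.5, 0.33, 0, 0, 0, 0, 0],
  [-3, 0.65, 0, 0, 0, 0, 0],
  [-4.5, 1, 0, 0, 0, 0, 0],
  [-6, 1.35, 0, 0, 0, 0, 0],
  [-7.2, 1.6, 0, 0, 0, 0, 0],
  [-7.7, 1.7, 0, 0, 0, 0, 0],
  [-7.7, 1.7, 0, 0, 0, 0, 0],
  [-7.7, 1.7, 0, 0, 0, 0, 0],
])

```text
time_s: 19.78
position: [0.4811, -0.1062, 0.241]
orientation: [-3.141, -0.0, 1.524]
ft_force: [0.7, 0.4, 0.0]
finger_gap: 0.0237
grasp_force: 29.9
```

```bash
python3 -c "
from h import *
to((.4827,-.107,.099))"
```

```text
t 19.8 pos [ 0.4811 -0.1062  0.241 ] gap 0.0237 F 29.9 ft [0.7 0.4 0. ]
-> [-0.03  0.07  5.68] [-0.01 -0.01  0.01]
```

Emit:
apply_moves([
  [-0.03, 0.06, 1.2, 0, 0, 0, 0],
  [-0.03, 0.06, 2.5, 0, 0, 0, 0],
  [-0.03, 0.06, 3.8, 0, 0, 0, 0],
  [-0.03, 0.06, 4.9, 0, 0, 0, 0],
  [-0.03, 0.06, 5.5, 0, 0, 0, 0],
  [-0.03, 0.06, 5.68, 0, 0, 0, 0],
  [-0.03, 0.06, 5.68, 0, 0, 0, 0],
  [-0.03, 0.06, 5.68, 0, 0, 0, 0],
])

```text
time_s: 20.45
position: [0.4833, -0.1065, 0.1001]
orientation: [3.141, 0.0, 1.526]
ft_force: [0.1, -0.6, 0.0]
finger_gap: 0.0239
grasp_force: 29.9
```

Emit:
apply_moves([
  [0, 0, 0.05, 0, 0, 0, 0],
  [0, 0, 0.05, 0, 0, 0, 0],
])

```text
time_s: 20.62
position: [0.4834, -0.1072, 0.099]
orientation: [3.14, 0.0, 1.525]
ft_force: [0.6, 0.1, -1.6]
finger_gap: 0.0235
grasp_force: 29.9
```

Emit:
apply_moves([
  [0, 0, 0.05, 0, 0, 0, 0],
  [0, 0, 0.05, 0, 0, 0, 0],
])

```text
time_s: 20.78
position: [0.4831, -0.1073, 0.0972]
orientation: [3.141, 0.0, 1.525]
ft_force: [-1.4, 0.5, -0.7]
finger_gap: 0.0234
grasp_force: 29.9
```

Emit:
apply_moves([
  [0, 0, 0.04, 0, 0, 0, 0],
  [0, 0, 0.04, 0, 0, 0, 0],
])

```text
time_s: 20.95
position: [0.4831, -0.1073, 0.0968]
orientation: [3.141, 0.0, 1.525]
ft_force: [-4.4, 0.9, 14.0]
finger_gap: 0.0237
grasp_force: 31.4
```

Contact. Open gently to half, then rise.

Emit:
apply_moves([
  [0, 0, -0.02, 0, 0, 0, 0.35],
  [0, 0, -0.02, 0, 0, 0, 0.45],
  [0, 0, -0.02, 0, 0, 0, 0.55],
  [0, 0, -0.02, 0, 0, 0, 0.55],
  [0, 0, -0.6, 0, 0, 0, 0.55],
  [0, 0, -1.8, 0, 0, 0, 0.55],
  [0, 0, -3.2, 0, 0, 0, 0.55],
  [0, 0, -5, 0, 0, 0, 0.55],
])

```text
time_s: 21.62
position: [0.4821, -0.107, 0.2177]
orientation: [-3.138, -0.001, 1.525]
ft_force: [0.7, -0.1, 0.0]
finger_gap: 0.0473
grasp_force: 0.0
```

Emit:
apply_moves([
  [-1.5, -0.8, -0.5, 0, 0, 0, 0.55],
  [-3, -1.6, -1, 0, 0, 0, 0.55],
  [-4.5, -2.4, -1, 0, 0, 0, 0.55],
  [-6, -3.2, -1, 0, 0, 0, 0.55],
  [-7.5, -4, -1, 0, 0, 0, 0.55],
  [-9, -4.5, -1, 0, 0, 0, 0.55],
  [-10.5, -5, -1, 0, 0, 0, 0.55],
  [-10.5, -5, -1, 0, 0, 0, 0.55],
])

```text
time_s: 22.28
position: [0.3439, -0.3687, 0.2426]
orientation: [3.141, 0.002, 1.521]
ft_force: [0.6, 0.3, 0.7]
finger_gap: 0.0474
grasp_force: 0.0
```

```bash
python3 -c "
from h import *
to((.4827,-.107,.3))
c=camera('top');print(proj(c,(.4827,-.107,.069)),proj(c,(.4827,-.107,.007)))
cv2.imwrite('pics/t9.png',cv2.resize(c['img'][150:270,100:450],None,fx=2.28,fy=2.28,interpolation=2))
a=cv2.resize(c['img'][175:225,230:380],None,fx=5.3,fy=5.3,interpolation=2)
b=cv2.imread('pics/t9.png');w=min(a.shape[1],b.shape[1]);cv2.imwrite('pics/t9.png',np.vstack([a[:,:w],b[:,:w]]))"
```

```text
t 22.3 pos [ 0.3439 -0.3687  0.2426] gap 0.0474 F 0.0 ft [0.6 0.3 0.7]
-> [10.73  5.03 -2.31] [ 0.01  0.02 -0.02]
[350.76768529 195.90568728] [347.43807712 201.65653042]
```

View pics/t9.png

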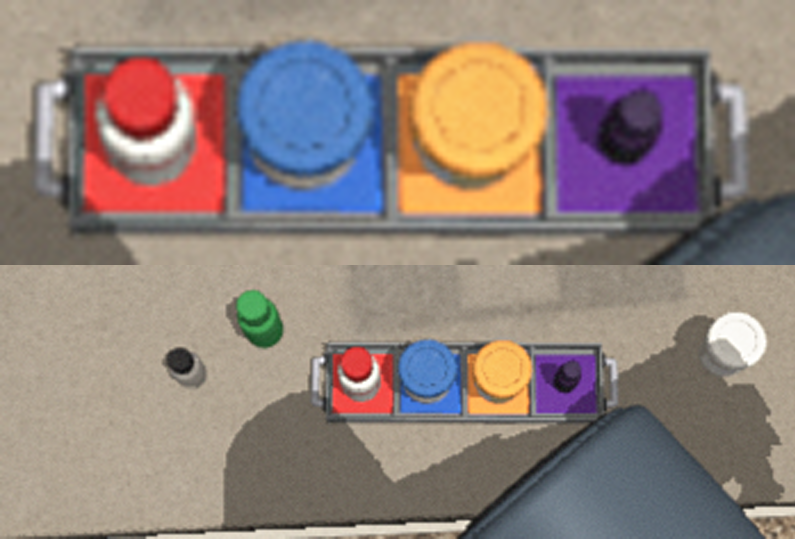

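All four items stand upright and centred in the bays of their own colour. The violet cap is at (350.7,195.4) against an expected (350.8,195.9). The white cup and the black-capped bottle are untouched.

```bash
python3 -c "
from workcell import *
print(close_job())"
```

```text
the job is handed in; nothing more can be done
None
```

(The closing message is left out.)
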